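# Tuck the cover board under the token tray's leaf and hold it shut

## Task

Close the wooden token tray: pick up the loose cover board by its blue pull, slide the board's long edge furthest from the pull under the tray's dark hinged leaf, centred, square and nearly up to the stop, without lifting the leaf. Then press the board down flat onto the tray's rim against the sprung token bed, and finish while still holding it pressed flat by its pull, ready for the clamp to be put on. Leave the other things on the shelf where they are.

Things in the scene. Friction and masses are not known exactly. Their poses are not given: they have to be found in the camera images.
- tray: fixed wooden token tray, 150 x 150 mm; origin at the centre of its underside, on the shelf; z up, x points from its open front (-x) to the leaf's hinge (+x). Its flat rim is 36 mm above the shelf: side rails 21 mm wide, front wall, and a deck from x = 0 to 32 mm. Within the rim, x = -66 to -2 mm, y = -52 to 52 mm, is the sprung grey bed with coloured tokens
- tray_stop (a point): middle of the stop's foot, at rim height, 32 mm ahead (+x) of the tray's origin. Behind it a dark spacer 12 mm higher than the rim stops the cover board and carries the leaf. Cover home: its leading edge at this stop, its x axis along the tray's x, its pull 64 mm back (-x) from here. Axes as the tray's
- leaf_front (a point): middle of the lower front edge of the dark wooden leaf when shut, 5 mm ahead (+x) of the tray's origin and 48 mm above the tray's underside: 12 mm above the rim. Axes as the tray's
- leaf (a joint): angle of the leaf (70 x 150 x 5 mm, 50 g, hinged along the tray's far edge) in rad: 0 shut (level, at rest on the spacer), positive when its front edge is lifted; it swings up freely and falls shut
- bed (a joint): how far the sprung token bed is pressed down, in m: 0 free (its top 6 mm above the rim), 0.006 level with the rim, which is where a cover board pressed flat holds it; at most 0.009. It takes 3 N to start and 8 N for 0.006, and it springs back when let go
- cover: loose cover board of pale wood, 100 mm (x) by 136 mm (y), 5 mm thick, 90 to 150 g, with an upright blue pull on it; origin at the centre of its underside. It starts lying flat on the shelf, pull upward. Its +x edge is the one to tuck
- cover_pull (a point): centre of the blue pull: an upright bar 12 mm thick (x), 70 mm long (y), 32 mm high, standing on the board 14 mm to the -x side of the board's middle; this point is 21 mm above the board's underside, and the pull's top 16 mm above this point. Axes as the board's
- cover_edge (a point): middle of the board's leading (+x) edge, at its underside: 64 mm ahead (+x) of the pull's centre and 21 mm below it
- tin: bystander: metal tin 60 x 90 x 70 mm with a round brass twist cap (42 mm across, 16 mm high); origin under its centre
- turntable: bystander: grey plastic turntable, 200 mm across, 25 mm high; origin under its centre
- die1: bystander: purple glass die, 16 mm; origin under its centre
- die2: bystander: purple glass die, 16 mm; origin under its centre
- bowl: bystander: white ceramic bowl, 140 mm across, 55 mm high; origin under its centre
- clamp: bystander: red plastic spring clamp lying flat, about 95 x 45 x 22 mm; origin under its centre
Things that resemble listed ones, but are neither listed nor needed, are in the scene too. What is shaped like the cover but orange or purple is not meant. Several things have the shape of the tray; the one meant has the colours described above.

How it is judged (in metres and radians):
On the way, in this order (a step that is already met when the one before it is completed fails the run):
1. the cover board is lifted clear of the shelf, held in the fingers (height (world z) of cover_pull above 0.05 m and contact force between the fingers and cover above 1 N), for 0.2 s.
2. its leading edge is tucked under the leaf (x of cover_edge in the frame of tray above 0.018 m and z of cover_edge in the frame of tray below 0.045 m and y of cover_edge in the frame of tray between -0.012 and 0.012 m), for 0.2 s.
At the end, for the whole second after the job is handed in: Leading edge 13 mm or more under the leaf, centred within 12 mm, square within 0.1 rad; board level within 0.035 rad, its leading edge within 3 mm of the rim; bed pressed 4.5 mm or more; leaf shut (below 0.05 rad); fingers still on the board, holding it so through the last second (x of cover_edge in the frame of tray above 0.018 m and y of cover_edge in the frame of tray between -0.012 and 0.012 m and z of cover_edge in the frame of tray below 0.039 m and angle between the x axis of cover_pull and the x axis of tray, either way round below 0.1 rad and angle between cover_pull's own z axis and vertical below 0.035 rad and value of joint bed above 0.0045 m and value of joint leaf below 0.05 rad and contact force between the fingers and cover above 1 N); the arm keeps its last pose, push and grip.
It fails at once if the leaf is lifted (above 0.08 rad, about 5 mm at its front edge) (value of joint leaf above 0.08 rad).
It fails at once if a bystander is moved by more than 20 mm (distance of any of tin, turntable, die1, die2, bowl, clamp from where it was at the start of the episode above 0.02 m).
It also fails if it takes over 38 s, if anything falls off the work surface, if the arm or the gripper's body presses on something with over 40 N, if the wrist force passes 120 N, or if a joint passes its speed limit or range.

## Robot

A 7-joint arm with a two-finger parallel gripper is mounted at the origin on the work surface. World frame = base frame: x ahead of the robot, y to its left, z up, the work surface at z = 0. Lengths are in m, angles in degrees, forces in N, time in s.
With the tool pointing down it reaches from about 0.4 to 0.85 m from the base axis. Payload 4.5 kg.
Tool frame: the origin (TCP) lies midway between the tips of the shut fingers; the grasp point (between the pads) lies 19 mm behind it; z points along the fingers, y is the direction in which the jaws open and shut (so a half turn about z gives the same grasp; the last joint's range is limited). The gripper opens to 88 mm and grips with 3 to 60 N. Pads are 18 mm wide; open, the fingers measure 123 mm over their backs; the gripper's body (75 mm by 187 mm) begins 45 mm behind the grasp point.
Start: joints at [68.514, 39.483, -11.15, 89.685, 9.013, 51.709, -12.324], TCP at [0.248, -0.574, 0.239] pointing down, gripper open.
Joint ranges: [-172.22, 172.22], [-26.19, 119.32], [-84.43, 86.54], [7.71, 146.69], [-57.33, 237.33], [2.42, 119.75], [-152.13, 152.13]. Speed limits (degrees/s): [147.25, 147.25, 180, 180, 180, 180, 180].

## Interface

Orientations are given as [roll, pitch, yaw] about the fixed x, y, z axes, in that order (R = Rz(yaw) Ry(pitch) Rx(roll)).
In Python, from station import bot, vision, job_done gives the robot as it stands. The module is installed in compiled form; this text tells all that it offers.
- The arm moves only by the tool step_arm, never from a script. Its argument "series" is a list of rows, each a list of 7 numbers: the shift along the tool's x, y, z in units of 60 mm (1.0 is 60 mm), then the turn, a rotation vector about the tool's x, y, z in units of 5 degrees (1.0 is 5 degrees), then the opening, from 0 (shut) to 1 (fully open). A call has 1 to 8 rows; each row shifts and turns the commanded pose from where the row before left it, along the tool's axes as they then stand; what a row does not reach is not made up. A row lasts 1/8 s, in which the tool goes at most 62.5 mm and 10.7 degrees, less where a joint would pass 70% of its speed; a pose out of reach is approached as far as the arm can. A call is refused whole if a number of a shift passes 1 or a number of a turn 1, either way. A call with a gripper value outside its range is refused whole. The fingers move at their own pace and stop on an object; the grip force is fixed at half the most. Time passes only in rows, so rows that do not move let the fingers close. It gives the time, the measured TCP pose, the force and the opening at its end, in the units of the state.
- bot.sense(): the state, without advancing time (a new reading comes with each control period).
- vision.read_camera(name): name is "side" or "top" or "wrist"; returns the picture (400x640x3 uint8, red, green, blue); there is no depth.
- vision.calibration(name): a dict with "fovy" (degrees; the focal length in pixels is half the picture's height over the tangent of half this angle, whatever the lens; pixels are square), "cx", "cy" (the principal point, pixels), "rvec" (rotation vector, rad) and "tvec" (3), from world to camera coordinates, as OpenCV has them. Camera axes: x right, y down, z forward; pixel columns grow to the right and rows downward; lengths in m; the calibration is good to about 2 mm. The wrist camera is an equidistant fisheye: a pixel r from the principal point sees the ray r / f radians off the axis. A picture is of the moment at which its call begins: read the wrist's pose just before it. calibration takes no time and is no camera call; for the wrist camera it gives the pose at the moment of the call.
- job_done(): hands the job in, once; it reports no verdict.
The state is a dict: "t": time; "joint_positions": joint angles; "joint_velocities": joint speeds; "tau": joint torques, N m; "tcp_pos": TCP position; "ee_rot": TCP orientation; "ft_force": force on the tool from outside, world axes, zero at the start; "ft_torque": the same for the moment, N m; "finger_gap": finger opening in m.
Only numpy, scipy, OpenCV 4.12 (cv2) and the standard library are available. Lean on these libraries where they do the work, as an engineer would, in place of code of your own. Each camera call takes 0.05 s, during which the arm holds its last target.

## Working session

There is one attempt and no reset: what is moved stays moved. The work goes in short steps, Python scripts to look and compute and a tool call to move; the robot and the scene stay as the last step left them, time stands still between calls to the robot, and variables do not carry over. Pictures are saved under pics/ and viewed, and the job is handed in when it is done.

Besides the shell and the picture viewer there is one more tool, called after ">>>" in YAML: its name, and indented under it one key for each argument. step_arm: Moves the arm, as the interface text tells. Its arguments: {"type":"object","properties":{"series":{"type":"array"}},"required":["series"]}

```bash
mkdir -p pics; python3 - <<'E'
from station import bot, vision
import cv2
print(bot.sense())
for n in ["side","top","wrist"]:
    c=vision.calibration(n);im=vision.read_camera(n);print(n,c)
    cv2.imwrite(f"pics/{n}0.png",im[:,:,::-1])
E
```

```text
{'t': 0.0, 'joint_positions': array([ 68.51389829,  39.53381503, -11.14579914,  89.74610547,
         9.01236005,  51.70965573, -12.32397267]), 'joint_velocities': array([-0.03762502, -0.04255218,  0.01199607, -0.02126829,  0.00864413,
       -0.00356884,  0.1117797 ]), 'tau': array([ 2.63780184e-04, -5.27564013e+01, -1.26648076e+00, -1.53433371e+01,
       -5.25623630e-02,  6.58115125e-03,  1.86609773e-04]), 'tcp_pos': array([ 0.24814942, -0.57291856,  0.23789785]), 'ee_rot': array([-1.79892586e+02,  7.02858405e-03,  2.34286220e+01]), 'ft_force': array([-0.45072918, -0.06203539, -0.0866986 ]), 'ft_torque': array([ 0.0495634 , -0.02299963,  0.04088339]), 'finger_gap': 0.08825366925694447}
side {'fovy': 50.06912708679276, 'cx': 320.4561562991347, 'cy': 192.45682538805679, 'rvec': array([ 0.91554227, -2.37105929,  1.17164013]), 'tvec': array([0.434621  , 0.27243377, 0.73290439])}
top {'fovy': 52.16513095306615, 'cx': 324.7067733495649, 'cy': 208.28014197020133, 'rvec': array([ 2.15632509, -2.10685407,  0.18465989]), 'tvec': array([-0.0110768 ,  0.59334242,  1.02358035])}
wrist {'fovy': 65.70646984690485, 'cx': 319.22437932478925, 'cy': 195.84265078229035, 'rvec': array([-2.42647592,  1.59243446,  0.22569791]), 'tvec': array([-0.62440848, -0.0373132 ,  0.38905351])}
```

View pics/top0.png

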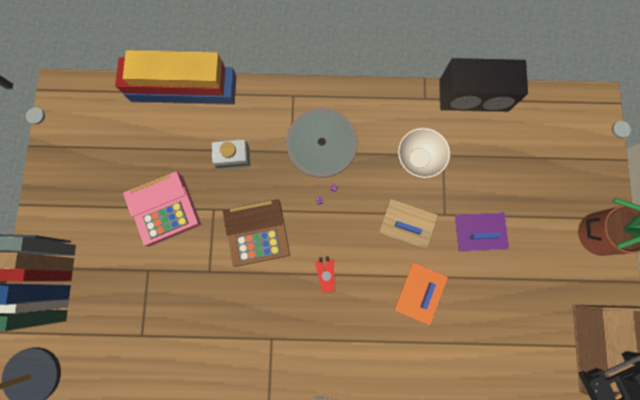

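View pics/side0.png

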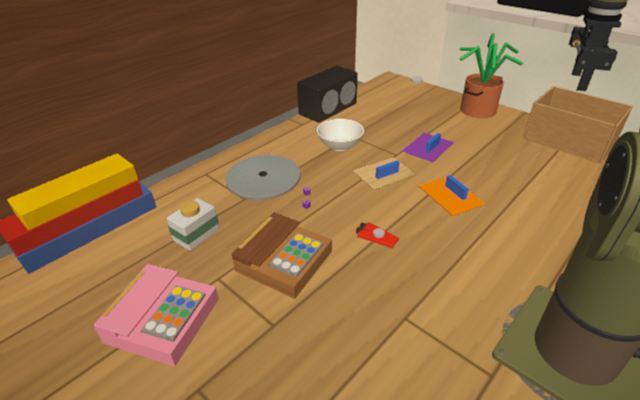

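View pics/wrist0.png

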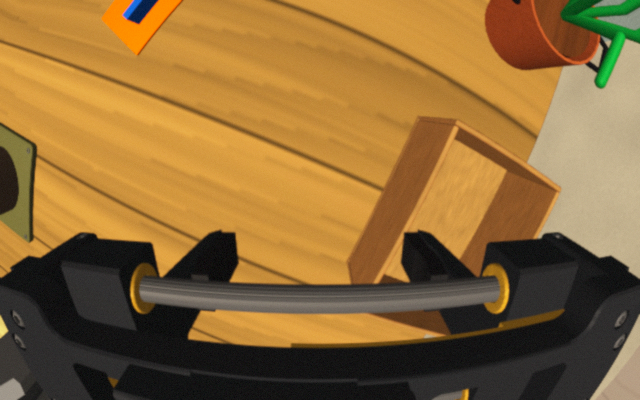

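The top view shows the pale cover at about (408,224) with its pull at (408,228), and the brown tray at (256,234) with its dark leaf on the far side. The purple and orange boards and the pink tray are decoys. I'll zoom in next.

```bash
cat > h.py <<'E'
import numpy as np, cv2
from scipy.spatial.transform import Rotation as R
from station import bot, vision
def K(c): 
    f=200/np.tan(np.radians(c['fovy'])/2); return np.array([[f,0,c['cx']],[0,f,c['cy']],[0,0,1]])
def plane(c,uv,z,fish=False):
    uv=np.atleast_2d(np.asarray(uv,float)); k=K(c); Rm=cv2.Rodrigues(c['rvec'])[0]; t=c['tvec']
    d=np.c_[(uv[:,0]-k[0,2])/k[0,0],(uv[:,1]-k[1,2])/k[1,1],np.ones(len(uv))]
    if fish:
        r=np.hypot(d[:,0],d[:,1]); d=np.c_[d[:,:2]/r[:,None]*np.sin(r)[:,None],np.cos(r)]
    o=-Rm.T@t; w=d@Rm
    return o+w*((z-o[2])/w[:,2])[:,None]
def proj(c,P,fish=False):
    P=np.atleast_2d(P).astype(float); k=K(c)
    X=P@cv2.Rodrigues(c['rvec'])[0].T+c['tvec']
    if fish:
        rr=np.hypot(X[:,0],X[:,1]); th=np.arctan2(rr,X[:,2]); n=X[:,:2]/rr[:,None]*th[:,None]
    else: n=X[:,:2]/X[:,2:]
    return n*k[0,0]+[c['cx'],c['cy']]
def blue(im):
    h=cv2.cvtColor(im,cv2.COLOR_RGB2HSV); return cv2.inRange(h,(105,120,60),(125,255,255))
E
python3 - <<'E'
from h import *
im=cv2.imread('pics/top0.png')
cv2.imwrite('pics/z1.png',cv2.resize(im[190:260,370:450],None,fx=8,fy=8,interpolation=cv2.INTER_CUBIC))
cv2.imwrite('pics/z2.png',cv2.resize(im[195:275,215:300],None,fx=7,fy=7,interpolation=cv2.INTER_CUBIC))
im=cv2.imread('pics/side0.png')
cv2.imwrite('pics/z3.png',cv2.resize(im[200:300,225:340],None,fx=6,fy=6,interpolation=cv2.INTER_CUBIC))
E
```

```text
(no output)
```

View pics/z1.png

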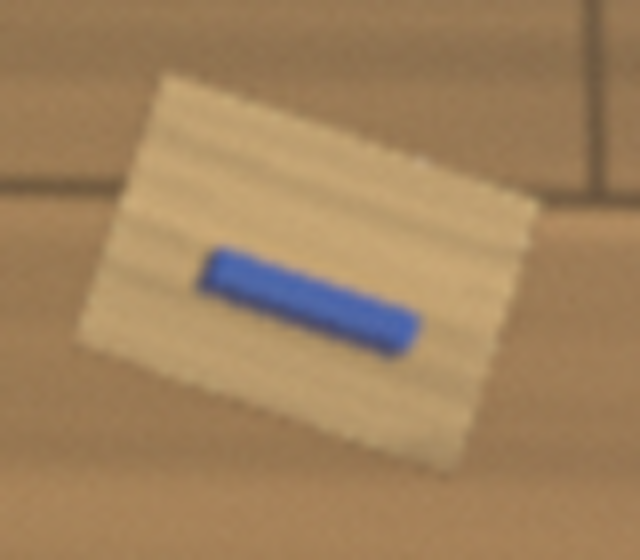

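View pics/z2.png

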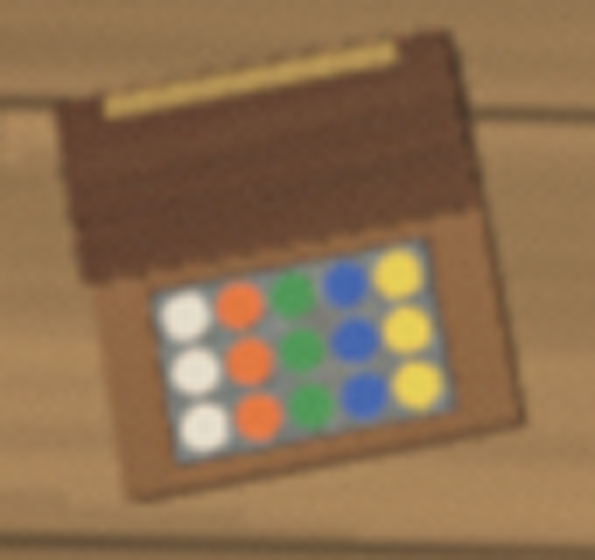

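View pics/z3.png

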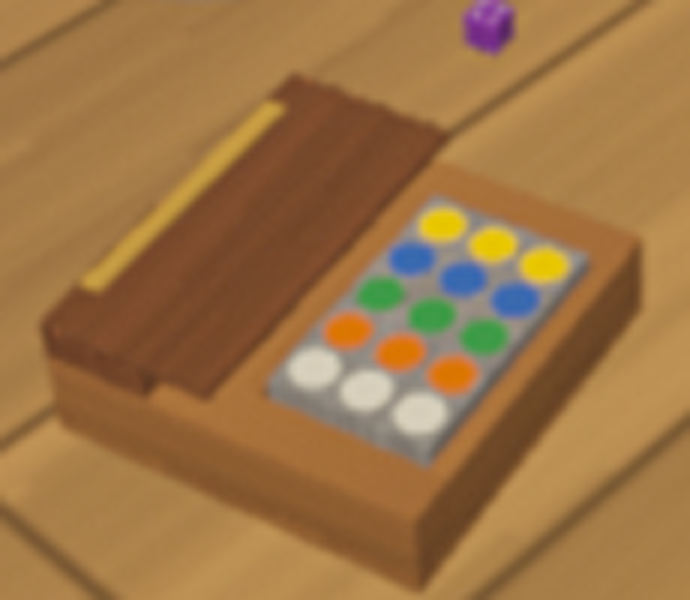

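Cover corners in z1 are at (165,75), (540,203), (455,470) and (80,345). Leaf corners in z2 are at (58,100), (448,32), (482,208) and (88,282), with the rim front corners at about (130,500) and (523,424). Next I'll convert these to world points.

```bash
python3 - <<'E'
from h import *
np.set_printoptions(precision=4,suppress=True)
c=vision.calibration('top')
f=lambda a,s,o:(np.array(a,float)+.5)/s-.5+o
cov=plane(c,f([(165,75),(540,203),(455,470),(80,345)],8,(370,190)),.005)
print('cov',cov,np.linalg.norm(np.diff(cov,axis=0),axis=1),cov.mean(0))
d=(cov[0]+cov[1]-cov[2]-cov[3]); print('yaw cov',np.degrees(np.arctan2(d[1],d[0])), 'from y',np.degrees(np.arctan2(*(cov[1]-cov[0])[:2]*[1,1])))
im=cv2.imread('pics/top0.png')[:,:,::-1].copy()
m=blue(im);m[:190]=0;m[260:]=0;m[:,:370]=0;m[:,445:]=0
(cx,cy),s,a=cv2.minAreaRect(cv2.findNonZero(m));print('bluerect',cx,cy,s,a); M=cv2.moments(m,True);cen=(M['m10']/M['m00'],M['m01']/M['m00'])
print('pull z.037',plane(c,cen,.037),'z.03',plane(c,cen,.03))
Pt=cov.mean(0)+[0,0,0];
leaf=plane(c,f([(58,100),(448,32),(482,208),(88,282)],7,(215,195)),.053)
print('leaf',leaf,np.linalg.norm(np.diff(leaf,axis=0),axis=1),leaf.mean(0))
d=(leaf[0]+leaf[1]-leaf[2]-leaf[3]); print('yaw',np.degrees(np.arctan2(d[1],d[0])))
l=leaf[0]+leaf[3]-leaf[1]-leaf[2];print('yaw y',np.degrees(np.arctan2(-l[0],l[1])))
rim=plane(c,f([(130,500),(523,424)],7,(215,195)),.036)
print('rim',rim,np.linalg.norm(rim[0]-rim[1]),rim.mean(0)); l=rim[0]-rim[1];print(np.degrees(np.arctan2(-l[0],l[1])))
# side
s=vision.calibration('side')
r=plane(s,f([(640,240),(418,515),(430,160)],6,(225,200)),.036)
print('side front rim corners',r[:2],np.linalg.norm(r[0]-r[1]),r[:2].mean(0))
lf=plane(s,f([(445,133),(208,395)],6,(225,200)),.053);print('side leaf front',lf,np.linalg.norm(lf[0]-lf[1]),lf.mean(0))
im=cv2.imread('pics/side0.png')[:,:,::-1].copy()
m=blue(im);m[:155]=0;m[180:]=0;m[:,:370]=0;m[:,405:]=0
M=cv2.moments(m,True);cen=(M['m10']/M['m00'],M['m01']/M['m00']);print('side pull',cen,plane(s,cen,.021))
E
```

```text
cov [[ 0.6319 -0.1772  0.005 ]
 [ 0.5902 -0.3054  0.005 ]
 [ 0.4982 -0.2745  0.005 ]
 [ 0.5376 -0.1479  0.005 ]] [0.1348 0.0971 0.1326] [ 0.5645 -0.2262  0.005 ]
yaw cov -17.92277304898472 from y -162.00007791095987
bluerect 408.4500732421875 227.1500244140625 (24.981992721557617, 3.1622772216796875) 18.434946060180664
pull z.037 [[ 0.5506 -0.2205  0.037 ]] z.03 [[ 0.5515 -0.2219  0.03  ]]
leaf [[0.5853 0.2698 0.053 ]
 [0.6147 0.1248 0.053 ]
 [0.5483 0.1093 0.053 ]
 [0.5172 0.2542 0.053 ]] [0.148  0.0682 0.1482] [0.5664 0.1895 0.053 ]
yaw 13.008165404892246
yaw y 11.776210841985316
rim [[0.438  0.2375 0.036 ]
 [0.4695 0.0925 0.036 ]] 0.14838134722307889 [0.4538 0.165  0.036 ]
12.251233588948507
side front rim corners [[0.4702 0.0969 0.036 ]
 [0.4388 0.2382 0.036 ]] 0.14477219261562735 [0.4545 0.1676 0.036 ]
side leaf front [[0.5488 0.1153 0.053 ]
 [0.5146 0.2582 0.053 ]] 0.14696540258902052 [0.5317 0.1867 0.053 ]
side pull (386.9422222222222, 169.06666666666666) [[ 0.5515 -0.2199  0.021 ]]
```

The measurements agree:
- **Cover:** yaw is about -18° and the pull is at (0.551,-0.2215). The top view, side view and board corners match within about 2 mm.
- **Tray:** origin is about (0.5275,0.1825) and yaw is about 12.2°.

For the grasp, tool y should lie along the cover's x, so the tool yaw is 72°.

```bash
cat >> h.py <<'E'
def Rt(yaw,pitch=0):
    """tool pointing down with tool y along heading yaw-90; pitch>0 = nose down of the board heading"""
    base=R.from_euler('xyz',[180,0,yaw],degrees=True)
    h=np.radians(yaw-90); ax=np.array([-np.sin(h),np.cos(h),0]) # left of heading; + rot about it = nose down
    return R.from_rotvec(np.radians(pitch)*ax)*base
def plan(p,Rg,N,cur=None):
    if cur is None:
        s=bot.sense(); cur=(s['tcp_pos'],R.from_euler('xyz',s['ee_rot'],degrees=True))
    p0,R0=cur; rv=(R0.inv()*Rg).as_rotvec()
    rows=[]
    Rc=R0
    for i in range(N):
        # shift along tool axes as at row start
        sh=Rc.inv().apply((np.asarray(p)-p0)/N)/.06
        rows.append(np.round(np.r_[sh,np.degrees(rv)/N/5],3)); Rc=Rc*R.from_rotvec(rv/N)
    for r in rows: print(r.tolist())
E
python3 -c "
from h import *
plan([.551,-.2215,.13],Rt(72),12)"
```

```text
[0.58, -0.281, 0.15, -0.001, -0.0, -0.81]
[0.598, -0.239, 0.15, -0.001, -0.0, -0.81]
[0.614, -0.196, 0.15, -0.001, -0.0, -0.81]
[0.626, -0.152, 0.15, -0.001, -0.0, -0.81]
[0.635, -0.108, 0.15, -0.001, -0.0, -0.81]
[0.641, -0.063, 0.15, -0.001, -0.0, -0.81]
[0.644, -0.017, 0.15, -0.001, -0.0, -0.81]
[0.644, 0.028, 0.15, -0.001, -0.0, -0.81]
[0.64, 0.073, 0.15, -0.001, -0.0, -0.81]
[0.633, 0.118, 0.15, -0.001, -0.0, -0.81]
[0.624, 0.163, 0.15, -0.001, -0.0, -0.81]
[0.61, 0.206, 0.15, -0.001, -0.0, -0.81]
```

>>> step_arm:
  series:
    - [0.58,-0.28,0.15,0,0,-0.81,1]
    - [0.6,-0.24,0.15,0,0,-0.81,1]
    - [0.61,-0.2,0.15,0,0,-0.81,1]
    - [0.63,-0.15,0.15,0,0,-0.81,1]
    - [0.64,-0.11,0.15,0,0,-0.81,1]
    - [0.64,-0.06,0.15,0,0,-0.81,1]
    - [0.64,-0.02,0.15,0,0,-0.81,1]
    - [0.64,0.03,0.15,0,0,-0.81,1]

```text
t: 1.15
tcp_pos: [0.4509, -0.3382, 0.1663]
ee_rot: [-180.0, 0.0, 56.0]
ft_force: [-0.9, 0.0, -0.4]
finger_gap: 0.0877
```

>>> step_arm:
  series:
    - [0.64,0.07,0.15,0,0,-0.81,1]
    - [0.63,0.12,0.15,0,0,-0.81,1]
    - [0.62,0.16,0.15,0,0,-0.81,1]
    - [0.61,0.21,0.15,0,0,-0.81,1]
    - [0,0,0,0,0,0,1]
    - [0,0,0,0,0,0,1]

```text
t: 1.9
tcp_pos: [0.5501, -0.2231, 0.1304]
ee_rot: [-179.9, 0.1, 72.0]
ft_force: [-0.6, -0.8, -0.5]
finger_gap: 0.0878
```

```bash
python3 - <<'E'
from h import *
c=vision.calibration('wrist');im=vision.read_camera('wrist')
cv2.imwrite('pics/w1.png',im[:,:,::-1])
s=bot.sense();print(s['t'],s['tcp_pos'],s['ee_rot'])
plan([.551,-.2215,.012],Rt(72),4)
m=blue(im)
n,l,st,ce=cv2.connectedComponentsWithStats(m)
for i in range(1,n):
    if st[i,4]>100: print(st[i],ce[i],plane(c,ce[i],.037,True))
E
```

```text
1.95 [ 0.5498811  -0.22378862  0.13063295] [-1.79958210e+02  8.55390206e-02  7.19069711e+01]
[0.011, 0.002, 0.494, -0.002, 0.004, -0.005]
[0.011, 0.002, 0.494, -0.002, 0.004, -0.005]
[0.011, 0.002, 0.494, -0.002, 0.004, -0.005]
[0.011, 0.002, 0.494, -0.002, 0.004, -0.005]
[ 314  150   15   87 1221] [320.5995086  192.71171171] [[ 0.55324034 -0.21888021  0.037     ]]
[346 332  13  11 111] [351.63063063 337.26126126] [[ 0.53664164 -0.37154955  0.037     ]]
```

View pics/w1.png

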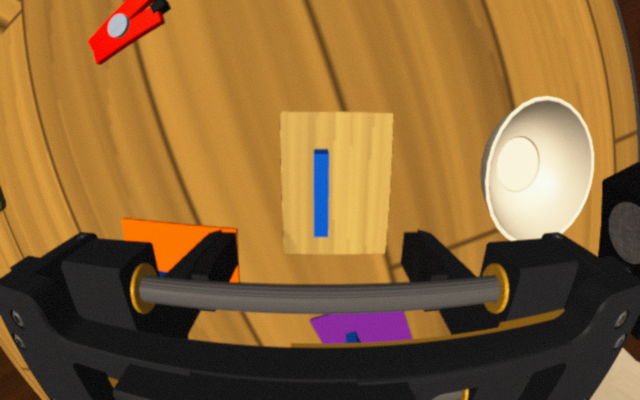

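The wrist view shows the cover square to the gripper, with its pull at (320,193), clear of the orange and purple boards. Averaging the estimates puts the pull at about (0.552,-0.2205). I'll descend and grip there.

>>> step_arm:
  series:
    - [0.016,0.004,0.49,0,0,0,1]
    - [0.016,0.004,0.49,0,0,0,1]
    - [0.016,0.004,0.49,0,0,0,1]
    - [0.016,0.004,0.49,0,0,0,1]
    - [0,0,0,0,0,0,1]
    - [0,0,0,0,0,0,0.5]

```text
t: 2.7
tcp_pos: [0.5531, -0.2201, 0.0141]
ee_rot: [179.9, 0.0, 71.9]
ft_force: [0.4, 0.3, 0.7]
finger_gap: 0.0803
```

>>> step_arm:
  series:
    - [0,0,0,0,0,0,0]
    - [0,0,0,0,0,0,0]
    - [0,0,0,0,0,0,0]
    - [0,0,0,0,0,0,0]
    - [0,0,0,0,0,0,0]
    - [0,0,0,0,0,0,0]

```text
t: 3.45
tcp_pos: [0.553, -0.219, 0.0131]
ee_rot: [180.0, 0.0, 72.0]
ft_force: [-0.0, 0.1, 0.4]
finger_gap: 0.0199
```

>>> step_arm:
  series:
    - [0,0,0,0,0,0,0]
    - [0,0,0,0,0,0,0]
    - [0,0,0,0,0,0,0]

```text
t: 3.82
tcp_pos: [0.553, -0.219, 0.0131]
ee_rot: [-180.0, 0.0, 72.0]
ft_force: [-0.1, 0.2, -0.4]
finger_gap: 0.0119
```

```bash
python3 - <<'E'
from h import *
s=bot.sense();print(s['t'],s['tcp_pos'],s['ee_rot'],s['finger_gap'],s['ft_force'])
E
```

```text
3.825 [ 0.55295049 -0.21898537  0.0130842 ] [-1.79999349e+02  2.54091126e-03  7.20240928e+01] 0.011933943689967991 [-0.10704435  0.21780525 -0.42181949]
```

The pull is gripped, with a gap of 11.9 mm for the 12 mm bar. Now I'll lift.

>>> step_arm:
  series:
    - [0,0,-0.3,0,0,0,0]
    - [0,0,-0.5,0,0,0,0]
    - [0,0,-0.7,0,0,0,0]
    - [0,0,-0.6,0,0,0,0]
    - [0,0,0,0,0,0,0]
    - [0,0,0,0,0,0,0]

```text
t: 4.58
tcp_pos: [0.5523, -0.219, 0.1391]
ee_rot: [-180.0, 0.0, 72.0]
ft_force: [-0.0, 0.2, -1.9]
finger_gap: 0.012
```

```bash
python3 - <<'E'
from h import *
c=vision.calibration('wrist');im=vision.read_camera('wrist')
s=bot.sense();print(s['t'],s['tcp_pos'],s['ee_rot'],s['finger_gap'],s['ft_force'])
im2=vision.read_camera('side')
cv2.imwrite('pics/w2.png',im[:,:,::-1]);cv2.imwrite('pics/s2.png',im2[:,:,::-1])
# tray pre-insert pose: heading 12.2, pull at tray x=-85, edge -21
E
```

```text
4.625 [ 0.55195324 -0.21890009  0.13839163] [-1.79883749e+02  1.99725079e-02  7.20257848e+01] 0.01188598545191017 [-0.41414895  1.62128069 -1.70599149]
```

View pics/w2.png

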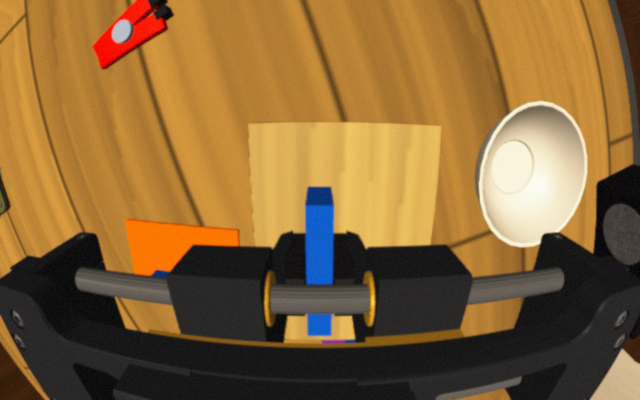

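View pics/s2.png

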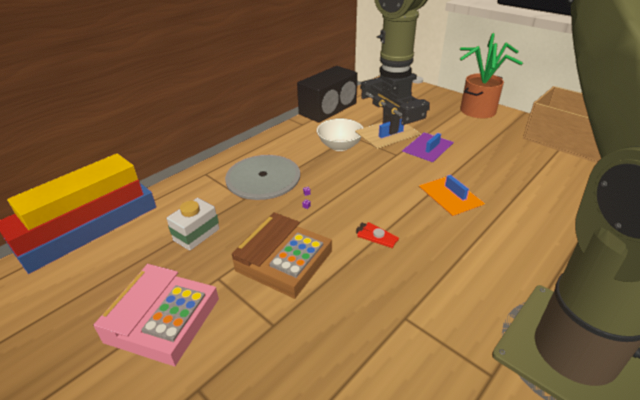

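The cover is held level and square. I'll measure its offset in the grip from the pull's end edges and the board's far corners.

```bash
python3 - <<'E'
from h import *
c=vision.calibration('wrist')
s=bot.sense();p=s['tcp_pos'];Rm=R.from_euler('xyz',s['ee_rot'],degrees=True)
print(s['t'],p)
f=lambda uv,dz:print(np.round(Rm.inv().apply(plane(c,uv,p[2]+dz,True)-p)*1000,1).tolist())
f([(249,124),(441,126)],-.0081)
f([(307,202),(333,202),(308,335),(332,335)],.0239)
f([(307,188),(331,188)],.0239)
im=cv2.imread('pics/w2.png')
cv2.imwrite('pics/z4.png',cv2.resize(im[170:345,240:400],None,fx=3.4,fy=3.4,interpolation=cv2.INTER_CUBIC))
E
```

```text
4.675 [ 0.55189585 -0.2188029   0.13805297]
[[63.9, -34.2, 8.2], [64.2, 63.5, 7.9]]
[[33.2, -4.2, -23.9], [33.2, 6.4, -23.9], [-37.3, -4.9, -23.9], [-37.2, 7.3, -23.9]]
[[39.1, -4.1, -23.9], [39.1, 5.6, -23.9]]
```

View pics/z4.png

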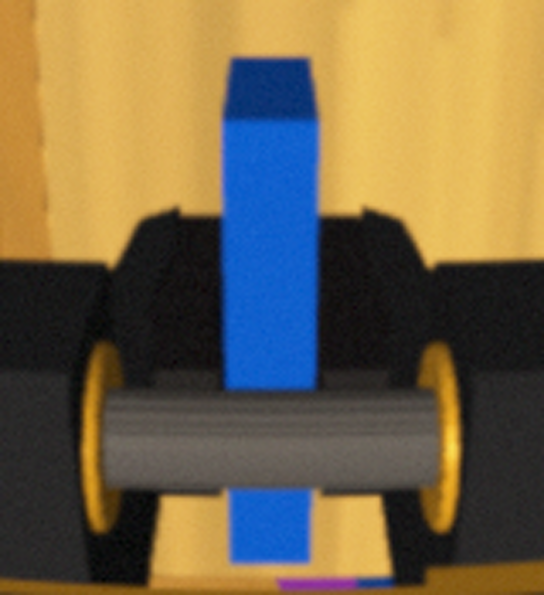

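The cover's centre is about 3 mm along -x of the tool, and it's square and level. I'll plan to a pre-insert pose in front of the leaf, nose down 8°.

```bash
cat >> h.py <<'E'
T0=np.array([.5275,.1825,0]); TY=12.2
EDGE=np.array([-.003,.064,.0131])
def tcp_for(ex,ey,ez,pitch,T0=None,TY=None):
    T0=globals()['T0'] if T0 is None else T0; TY=globals()['TY'] if TY is None else TY
    Rg=Rt(90+TY,pitch)
    e=T0+R.from_euler('z',TY,degrees=True).apply([ex,ey,ez])
    return e-Rg.apply(EDGE),Rg
def edge_now():
    s=bot.sense(); Rm=R.from_euler('xyz',s['ee_rot'],degrees=True)
    e=s['tcp_pos']+Rm.apply(EDGE)
    loc=R.from_euler('z',-TY,degrees=True).apply(e-T0)
    h=R.from_euler('z',-TY,degrees=True).apply(Rm.apply([0,1,0]))
    print('t %.2f edge in tray mm'%s['t'],np.round(loc*1000,2),'yaw %.2f pitch %.2f'%(np.degrees(np.arctan2(h[1],h[0])),np.degrees(np.arcsin(-h[2]))),'F',np.round(s['ft_force'],1),'gap',round(s['finger_gap'],4))
E
python3 - <<'E'
from h import *
edge_now()
p,Rg=tcp_for(-.035,0,.11,8); print(p)
plan(p,Rg,14)
E
```

```text
t 4.67 edge in tray mm [  -7.17 -432.14  124.79] yaw -30.17 pitch 0.15 F [-0.3  0.7 -1.9] gap 0.0121
[0.43249262 0.165028   0.13187959]
[0.391, -0.276, 0.008, 0.11, -0.03, -0.43]
[0.401, -0.261, 0.009, 0.11, -0.03, -0.43]
[0.41, -0.246, 0.011, 0.11, -0.03, -0.43]
[0.419, -0.23, 0.012, 0.11, -0.03, -0.43]
[0.428, -0.214, 0.013, 0.11, -0.03, -0.43]
[0.436, -0.198, 0.014, 0.11, -0.03, -0.43]
[0.443, -0.181, 0.014, 0.11, -0.03, -0.43]
[0.449, -0.164, 0.015, 0.11, -0.03, -0.43]
[0.455, -0.147, 0.015, 0.11, -0.03, -0.43]
[0.46, -0.13, 0.015, 0.11, -0.03, -0.43]
[0.465, -0.112, 0.015, 0.11, -0.03, -0.43]
[0.469, -0.095, 0.015, 0.11, -0.03, -0.43]
[0.472, -0.077, 0.015, 0.11, -0.03, -0.43]
[0.475, -0.059, 0.014, 0.11, -0.03, -0.43]
```

>>> step_arm:
  series:
    - [0.39,-0.276,0.01,0.11,-0.03,-0.43,0]
    - [0.4,-0.26,0.01,0.11,-0.03,-0.43,0]
    - [0.41,-0.246,0.01,0.11,-0.03,-0.43,0]
    - [0.42,-0.23,0.01,0.11,-0.03,-0.43,0]
    - [0.43,-0.214,0.013,0.11,-0.03,-0.43,0]
    - [0.436,-0.198,0.014,0.11,-0.03,-0.43,0]
    - [0.443,-0.18,0.014,0.11,-0.03,-0.43,0]
    - [0.45,-0.164,0.015,0.11,-0.03,-0.43,0]

```text
t: 5.68
tcp_pos: [0.484, 0.0013, 0.1344]
ee_rot: [-175.4, 0.5, 89.3]
ft_force: [0.6, 1.1, -1.4]
finger_gap: 0.0114
```

>>> step_arm:
  series:
    - [0.455,-0.147,0.015,0.11,-0.03,-0.43,0]
    - [0.46,-0.13,0.015,0.11,-0.03,-0.43,0]
    - [0.465,-0.112,0.015,0.11,-0.03,-0.43,0]
    - [0.47,-0.095,0.015,0.11,-0.03,-0.43,0]
    - [0.472,-0.077,0.015,0.11,-0.03,-0.43,0]
    - [0.475,-0.06,0.014,0.11,-0.03,-0.43,0]
    - [0,0,0,0,0,0,0]
    - [0,0,0,0,0,0,0]

```text
t: 6.68
tcp_pos: [0.4336, 0.1637, 0.132]
ee_rot: [-172.0, 0.1, 102.1]
ft_force: [0.3, -1.7, -0.9]
finger_gap: 0.012
```

```bash
python3 - <<'E'
from h import *
for n in ['side','top','wrist']:
    c=vision.calibration(n)
    if n=='wrist': np.save('cw3.npy',c,allow_pickle=True)
    im=vision.read_camera(n); cv2.imwrite(f'pics/{n}3.png',im[:,:,::-1])
edge_now(); print(bot.sense()['joint_positions'])
im=cv2.imread('pics/side3.png');cv2.imwrite('pics/z5.png',cv2.resize(im[170:320,210:370],None,fx=3.9,fy=3.9,interpolation=cv2.INTER_CUBIC))
im=cv2.imread('pics/top3.png');cv2.imwrite('pics/z6.png',cv2.resize(im[185:295,200:310],None,fx=5,fy=5,interpolation=cv2.INTER_CUBIC))
E
```

```text
t 6.83 edge in tray mm [-33.85  -2.02 110.53] yaw -0.17 pitch 7.92 F [-0.9 -0.4 -1.7] gap 0.0117
[-10.96108537  42.33219663 -23.19879194 114.92198948  23.1418918
  35.19710423 -37.6846691 ]
```

View pics/wrist3.png

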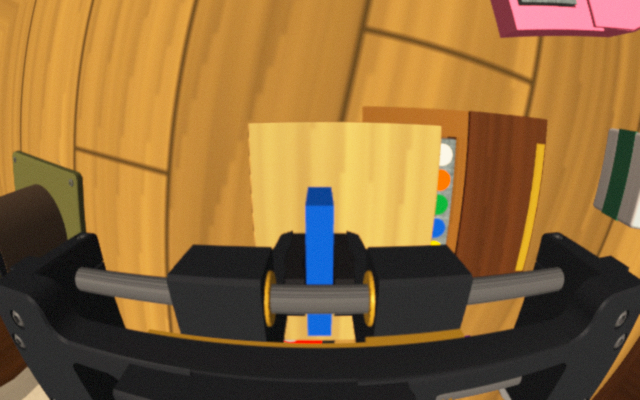

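View pics/z5.png

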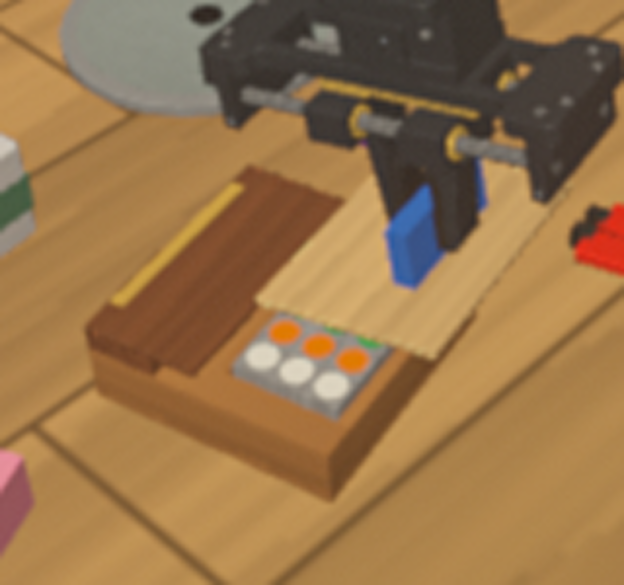

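View pics/z6.png

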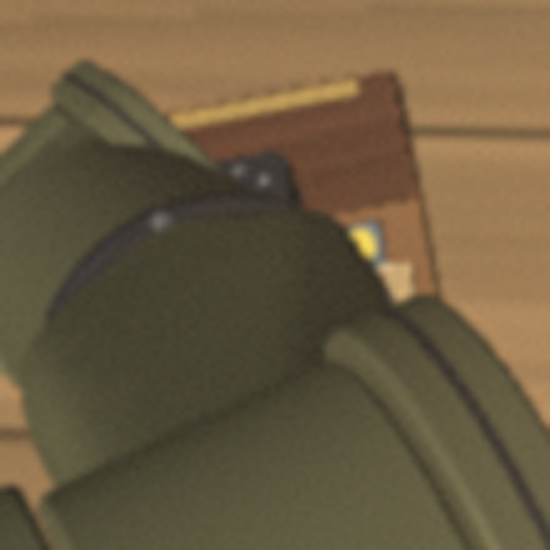

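In the wrist view, the leaf's far corners are at about (467,111) and (547,119), and the rim's front far corner is at about (363,107). I'll check these against the tray estimate.

```bash
python3 - <<'E'
from h import *
c=np.load('cw3.npy',allow_pickle=True).item()
im=cv2.imread('pics/wrist3.png');cv2.imwrite('pics/z7.png',cv2.resize(im[95:275,350:560],None,fx=3.5,fy=3.5,interpolation=cv2.INTER_CUBIC))
Rz=R.from_euler('z',-TY,degrees=True)
f=lambda uv,z:print(np.round(Rz.apply(plane(c,uv,z,True)-T0)*1000,1).tolist())
f([(467,111),(547,119),(468,270)],.053); f([(363,107)],.036)
E
```

```text
[[2.1, 74.6, 53.0], [73.4, 75.7, 53.0], [19.3, -52.8, 53.0]]
[[-74.5, 73.5, 36.0]]
```

View pics/z7.png

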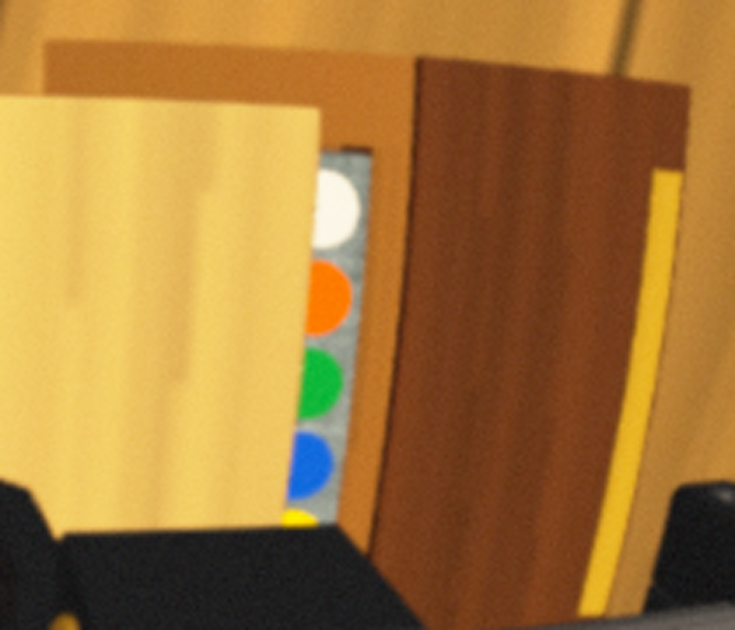

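```bash
python3 - <<'E'
from h import *
c=np.load('cw3.npy',allow_pickle=True).item()
Rz=R.from_euler('z',-TY,degrees=True)
f=lambda uv,z:print(np.round(Rz.apply(plane(c,uv,z,True)-T0)*1000,1).tolist())
g=lambda a:(np.array(a)+.5)/3.5-.5+[350,95]
f(g([(416,57),(388,400),(372,555),(688,88)]),.053); f(g([(44,42)]),.036)
edge_now()
p,Rg=tcp_for(-.035,0,.055,9); plan(p,Rg,4)
E
```

```text
[[3.2, 74.7, 53.0], [3.5, 0.5, 53.0], [5.5, -37.2, 53.0], [72.7, 75.0, 53.0]]
[[-75.1, 73.7, 36.0]]
t 6.83 edge in tray mm [-33.85  -2.02 110.53] yaw -0.17 pitch 7.92 F [-0.9 -0.4 -1.7] gap 0.0117
[0.008, 0.028, 0.225, 0.054, 0.004, -0.008]
[0.008, 0.029, 0.225, 0.054, 0.004, -0.008]
[0.008, 0.03, 0.225, 0.054, 0.004, -0.008]
[0.008, 0.031, 0.224, 0.054, 0.004, -0.008]
```

The tray estimate checks out within about 1.5 mm. I'll lower to just before the leaf.

>>> step_arm:
  series:
    - [0.008,0.028,0.225,0.054,0,0,0]
    - [0.008,0.029,0.225,0.054,0,0,0]
    - [0.008,0.03,0.225,0.054,0,-0.01,0]
    - [0.008,0.03,0.225,0.054,0,-0.01,0]
    - [0,0,0,0,0,0,0]
    - [0,0,0,0,0,0,0]

```text
t: 7.58
tcp_pos: [0.4326, 0.1668, 0.0782]
ee_rot: [-171.0, 0.0, 102.3]
ft_force: [1.2, 0.2, -1.0]
finger_gap: 0.0118
```

```bash
python3 - <<'E'
from h import *
edge_now()
p,Rg=tcp_for(0,0,.0415,9); plan(p,Rg,6)
E
```

```text
t 7.58 edge in tray mm [-34.9    1.76  55.26] yaw 0.08 pitch 8.96 F [ 1.2  0.2 -1. ] gap 0.0118
[-0.005, 0.102, 0.023, 0.001, 0.001, 0.003]
[-0.005, 0.102, 0.023, 0.001, 0.001, 0.003]
[-0.005, 0.102, 0.023, 0.001, 0.001, 0.003]
[-0.005, 0.102, 0.023, 0.001, 0.001, 0.003]
[-0.005, 0.102, 0.022, 0.001, 0.001, 0.003]
[-0.005, 0.102, 0.022, 0.001, 0.001, 0.003]
```

>>> step_arm:
  series:
    - [-0.004,0.1,0.023,0,0,0,0]
    - [-0.004,0.1,0.023,0,0,0,0]
    - [-0.004,0.1,0.023,0,0,0,0]
    - [-0.004,0.1,0.023,0,0,0,0]
    - [-0.004,0.1,0.023,0,0,0,0]
    - [-0.004,0.08,0.022,0,0,0,0]
    - [0,0,0,0,0,0,0]
    - [0,0,0,0,0,0,0]

```text
t: 8.57
tcp_pos: [0.4653, 0.1723, 0.0647]
ee_rot: [-171.0, 0.0, 102.3]
ft_force: [-0.6, -0.3, -1.3]
finger_gap: 0.0119
```

```bash
python3 - <<'E'
from h import *
for i in range(2):
    edge_now(); im=vision.read_camera(['side','wrist'][i]); cv2.imwrite('pics/s%d.png'%(4+i),im[:,:,::-1])
edge_now()
im=cv2.imread('pics/s4.png');cv2.imwrite('pics/z8.png',cv2.resize(im[190:310,220:350],None,fx=4.8,fy=4.8,interpolation=cv2.INTER_CUBIC))
E
```

```text
t 8.57 edge in tray mm [-1.77  0.3  41.78] yaw 0.08 pitch 8.95 F [-0.6 -0.3 -1.3] gap 0.0119
t 8.62 edge in tray mm [-1.87  0.31 41.8 ] yaw 0.08 pitch 8.96 F [ 0.4  0.4 -0.3] gap 0.0117
t 8.68 edge in tray mm [-1.91  0.32 41.82] yaw 0.08 pitch 8.96 F [-0.2  0.2 -0.2] gap 0.012
```

View pics/z8.png

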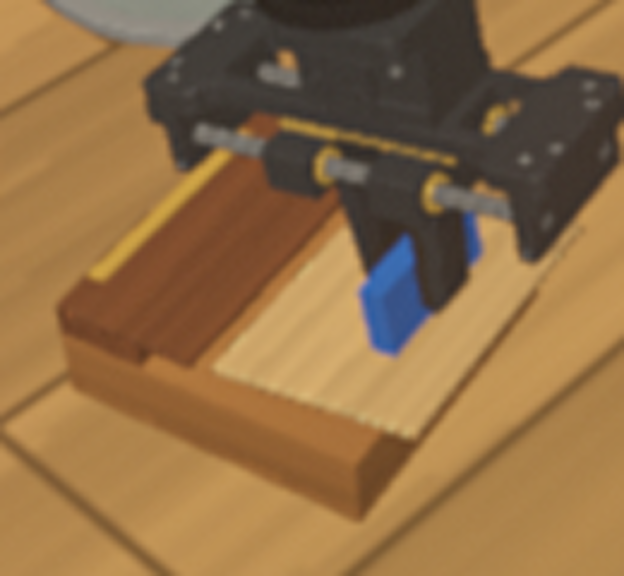

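View pics/s5.png

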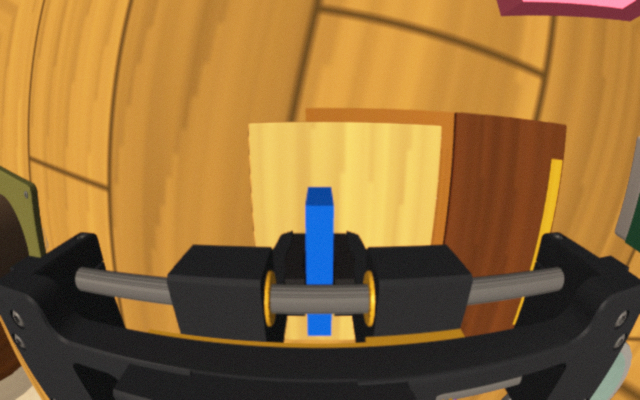

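The board's edge is just short of the leaf: in the wrist view the board corner is at (441,126) and the leaf corner at (454,113). I'll check the relative offsets.

```bash
python3 - <<'E'
from h import *
c=vision.calibration('wrist')
Rz=R.from_euler('z',-TY,degrees=True)
f=lambda uv,z:print(np.round(Rz.apply(plane(c,uv,z,True)-T0)*1000,1).tolist())
f([(441,126)],.0467);f([(250,124)],.0467+.0154);f([(454.5,113),(565.5,125)],.053);f([(307,108)],.036)
s=vision.calibration('side');g=lambda a:(np.array(a)+.5)/4.8-.5+[220,190]
h=lambda uv,z:print('side',np.round(Rz.apply(plane(s,g(uv),z)-T0)*1000,1).tolist())
h([(213,370)],.0467);h([(415,440)],.0467+.0154);h([(192,362)],.053);h([(192,366)],.048)
edge_now()
for a in [(.010,0,.0400,9),(.021,0,.0390,9)]:
    p,Rg=tcp_for(*a); plan(p,Rg,1)
E
```

```text
[[-1.6, 67.1, 46.7]]
[[-97.7, 66.7, 62.1]]
[[3.8, 74.4, 53.0], [72.8, 75.2, 53.0]]
[[-73.8, 74.2, 36.0]]
side [[-2.6, 70.4, 46.7]]
side [[-102.1, 72.3, 62.1]]
side [[3.4, 75.5, 53.0]]
side [[5.4, 73.7, 48.0]]
t 8.68 edge in tray mm [-1.91  0.32 41.82] yaw 0.08 pitch 8.96 F [-0.2  0.2 -0.2] gap 0.012
[-0.004, 0.201, -0.002, 0.008, 0.005, 0.016]
[-0.004, 0.385, -0.014, 0.008, 0.005, 0.016]
```

>>> step_arm:
  series:
    - [0,0.05,0,0,0,0,0]
    - [0,0.05,0,0,0,0,0]
    - [0,0.05,0,0,0,0,0]
    - [0,0.05,0,0,0,0,0]
    - [0,0,0,0,0,0,0]

```text
t: 9.3
tcp_pos: [0.4774, 0.1749, 0.0627]
ee_rot: [-171.1, 0.0, 102.3]
ft_force: [0.2, -1.3, -0.2]
finger_gap: 0.0115
```

```bash
python3 - <<'E'
from h import *
edge_now(); im=vision.read_camera('side'); cv2.imwrite('pics/s6.png',im[:,:,::-1]); im=vision.read_camera('wrist'); cv2.imwrite('pics/w6.png',im[:,:,::-1])
im=cv2.imread('pics/s6.png');cv2.imwrite('pics/z9.png',cv2.resize(im[190:310,220:350],None,fx=4.8,fy=4.8,interpolation=cv2.INTER_CUBIC))
edge_now()
for a in [(.021,0,.0390,9),(.026,0,.038,9)]:
    p,Rg=tcp_for(*a); plan(p,Rg,1)
E
```

```text
t 9.30 edge in tray mm [10.63  0.25 39.81] yaw 0.06 pitch 8.92 F [ 0.2 -1.3 -0.2] gap 0.0115
t 9.40 edge in tray mm [10.55  0.26 39.84] yaw 0.06 pitch 8.91 F [ 1.   0.6 -0.3] gap 0.0117
[-0.004, 0.175, -0.015, 0.018, 0.002, 0.012]
[-0.004, 0.26, -0.011, 0.018, 0.002, 0.012]
```

View pics/z9.png

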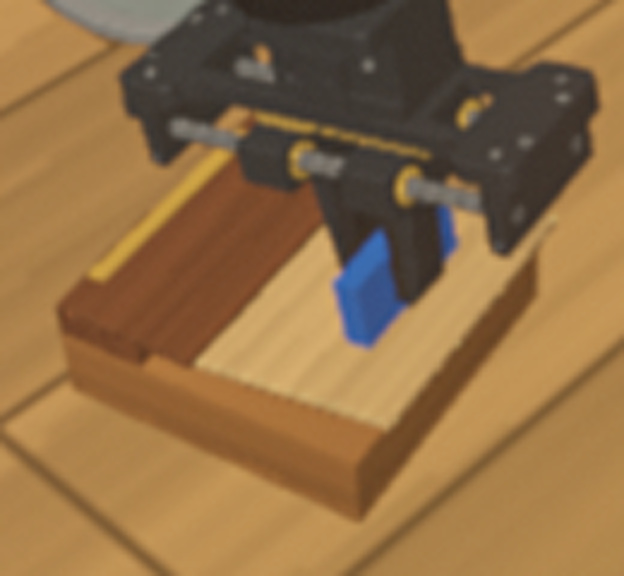

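The edge is under the leaf, the leaf hasn't moved, and the forces are about zero. I'll push on to about 25 mm.

>>> step_arm:
  series:
    - [0,0.06,-0.003,0,0,0,0]
    - [0,0.06,-0.003,0,0,0,0]
    - [0,0.06,-0.003,0,0,0,0]
    - [0,0.06,-0.003,0,0,0,0]
    - [0,0,0,0,0,0,0]
    - [0,0,0,0,0,0,0]

```text
t: 10.15
tcp_pos: [0.4906, 0.1778, 0.0612]
ee_rot: [-171.0, 0.0, 102.3]
ft_force: [-0.1, -1.0, -1.3]
finger_gap: 0.012
```

```bash
python3 - <<'E'
from h import *
edge_now()
p,Rg=tcp_for(.026,0,.0365,0); plan(p,Rg,6)
p,Rg=tcp_for(.026,0,.0375,4.5); plan(p,Rg,3)
E
```

```text
t 10.15 edge in tray mm [24.16  0.28 38.22] yaw 0.07 pitch 8.98 F [-0.1 -1.  -1.3] gap 0.012
[-0.001, 0.002, 0.032, -0.299, 0.001, 0.002]
[-0.001, 0.001, 0.032, -0.299, 0.001, 0.002]
[-0.001, 0.001, 0.032, -0.299, 0.001, 0.002]
[-0.001, -0.0, 0.032, -0.299, 0.001, 0.002]
[-0.001, -0.001, 0.032, -0.299, 0.001, 0.002]
[-0.001, -0.002, 0.032, -0.299, 0.001, 0.002]
[-0.001, 0.006, 0.03, -0.299, 0.002, 0.005]
[-0.001, 0.005, 0.031, -0.299, 0.002, 0.005]
[-0.001, 0.005, 0.031, -0.299, 0.002, 0.005]
```

>>> step_arm:
  series:
    - [0,0.005,0.031,-0.3,0,0,0]
    - [0,0.005,0.031,-0.3,0,0,0]
    - [0,0.005,0.031,-0.3,0,0,0]
    - [0,0,0,0,0,0,0]

```text
t: 10.65
tcp_pos: [0.4904, 0.1778, 0.056]
ee_rot: [-175.5, 0.0, 102.3]
ft_force: [-1.3, -0.5, 3.1]
finger_gap: 0.0114
```

```bash
python3 - <<'E'
from h import *
edge_now()
p,Rg=tcp_for(.026,0,.0360,0); plan(p,Rg,4)
E
```

```text
t 10.65 edge in tray mm [25.47  0.32 37.87] yaw 0.11 pitch 4.51 F [-1.3 -0.5  3.1] gap 0.0114
[-0.001, -0.001, 0.029, -0.225, 0.003, 0.006]
[-0.001, -0.001, 0.029, -0.225, 0.003, 0.006]
[-0.001, -0.002, 0.029, -0.225, 0.003, 0.006]
[-0.001, -0.002, 0.029, -0.225, 0.003, 0.006]
```

Bed contact is showing, at about 4 N above the free reading. I'll finish levelling and pressing.

>>> step_arm:
  series:
    - [0,0,0.029,-0.225,0,0,0]
    - [0,0,0.029,-0.225,0,0,0]
    - [0,0,0.029,-0.225,0,0,0]
    - [0,0,0.029,-0.225,0,0,0]
    - [0,0,0,0,0,0,0]
    - [0,0,0,0,0,0,0]

```text
t: 11.4
tcp_pos: [0.4903, 0.1778, 0.0491]
ee_rot: [-180.0, 0.0, 102.3]
ft_force: [-2.0, -0.5, 6.2]
finger_gap: 0.0119
```

```bash
python3 - <<'E'
from h import *
edge_now(); im=vision.read_camera('side'); cv2.imwrite('pics/s7.png',im[:,:,::-1])
cv2.imwrite('pics/z10.png',cv2.resize(im[190:310,220:350,::-1],None,fx=4.8,fy=4.8,interpolation=cv2.INTER_CUBIC))
edge_now()
E
```

```text
t 11.40 edge in tray mm [26.66  0.3  35.98] yaw 0.08 pitch 0.01 F [-2.  -0.5  6.2] gap 0.0119
t 11.45 edge in tray mm [26.7   0.32 35.98] yaw 0.08 pitch 0.01 F [-2.9 -0.1  6.7] gap 0.0114
```

View pics/z10.png

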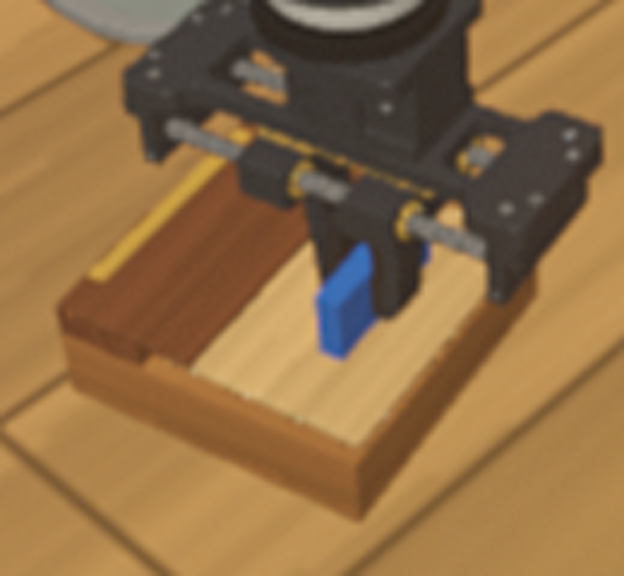

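The board looks flat and the leaf is shut. The total push is about 8 N, which matches the bed at 6 mm. I'll press a little more to seat the board on the rim.

>>> step_arm:
  series:
    - [0,0,0.02,0,0,0,0]
    - [0,0,0,0,0,0,0]
    - [0,0,0,0,0,0,0]

```text
t: 11.82
tcp_pos: [0.4903, 0.1777, 0.049]
ee_rot: [180.0, 0.1, 102.3]
ft_force: [-4.9, -0.7, 18.2]
finger_gap: 0.012
```

```bash
python3 - <<'E'
from h import *
edge_now()
E
```

```text
t 11.82 edge in tray mm [26.69  0.25 35.92] yaw 0.08 pitch -0.03 F [-4.9 -0.7 18.2] gap 0.012
```

The push rose to 18 N with the height unchanged, so the board is seated on the rim. One last look before handing in.

```bash
python3 - <<'E'
from h import *
im=vision.read_camera('side'); w=vision.read_camera('wrist')
cv2.imwrite('pics/z11.png',cv2.resize(im[190:310,220:350,::-1],None,fx=4.8,fy=4.8,interpolation=cv2.INTER_CUBIC));cv2.imwrite('pics/w8.png',w[:,:,::-1])
edge_now()
E
```

```text
t 11.93 edge in tray mm [26.69  0.31 35.92] yaw 0.08 pitch -0.03 F [-3.4 -0.5 17.1] gap 0.0117
```

View pics/z11.png

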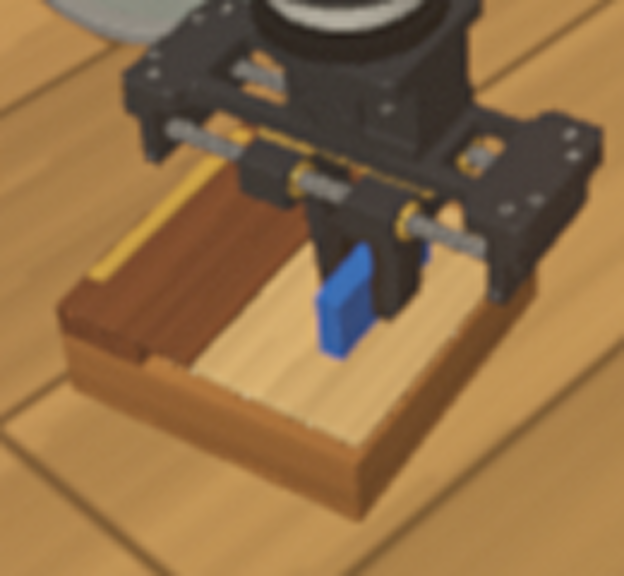

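View pics/w8.png

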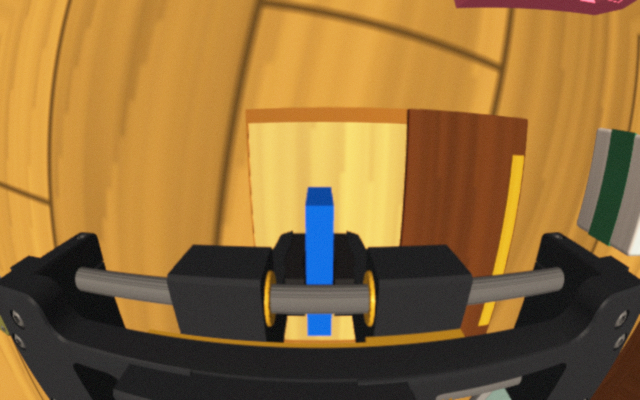

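The board lies flat with its rear edge level with the front rim (px 249 against 247), and the leaf is shut. The pull hasn't slipped in the fingers.

```bash
python3 -c "
from station import job_done
print(job_done())
from h import *
edge_now()"
```

```text
the job is handed in; nothing more can be done
None
the job is handed in; nothing more can be done
```

I gripped the pale cover by its blue pull, lifted it, and slid its leading edge nose-down under the dark leaf. I then levelled it, pressed it onto the rim and handed the job in at about 12 s, still gripping and pressing.

The last checks came from the arm's readings and the measured tray pose (about 1.5 mm uncertainty):
- **Position:** the leading edge was at tray x ≈ 26.7 mm (about 5 mm short of the stop), y ≈ 0.3 mm, and 35.9 mm high. It was square within about 0.1° and level within 0.1°.
- **Centring:** I inferred it from a grasp offset of about 3 mm. The wrist view put the board within about 1 mm of centre, and the side view about 2–4 mm off; both are inside the 12 mm limit.
- **Push:** it was about 17–18 N. It rose sharply from about 7 N with the height unchanged, so the board is on the rim and the bed should be about 6 mm down. I had no direct reading of the bed.
- **Leaf and grip:** the leaf looked shut in the last side and wrist pictures. I had no angle reading. The finger gap was about 12 mm, on the pull.
- **Bystanders:** the arm stayed clear of them, but I didn't re-measure their positions at the end.

No check failed.

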